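# Load the slim exhibit case through the spring flap of the examination bay

### The job

Two grey exhibit cases stand on the desk. Pick up the slimmer one (about 30 mm thick when pinched, the other is about 46 mm), stand it in the open track in front of the examination bay's flap and let go of it there; then push it from behind along the track, through the spring flap, until it is right inside the bay and the flap has swung fully shut behind it. Keep the case upright throughout, and leave the thicker case and the camera where they are.

Things in the scene. Friction and masses are not known exactly. Their poses are not given: they have to be found in the camera images.
- case_slim: The slim exhibit case: grey plastic box with dark latches and a blank label on top, 100 long (its x) x 30 thick (its y) x 50 high (its z) mm, about 0.2 kg, standing on the desk. Its two ends are alike. Origin: centre of its underside. Grip it across its 30 mm thickness from above.
- case_wide: The thicker exhibit case, same look, 100 long (x) x 46 thick (y) x 50 high (z) mm; too thick for the track. Which of the two places each case stands at varies. Origin: centre of its underside. Leave it alone.
- bay: The examination bay, fixed to the desk. Origin: on the desk in the middle of the gate; x = push direction, from the open track into the bay; z up. A floor plate 6 mm thick, 90 mm wide runs from x = -140 to +180 mm; on it two guide rails, inner faces at y = +-20 mm, tops at z = 16 mm, run all along. All is open from above, so a downward finger can follow the case through the gate.
- track (a point): Middle of the open track, on the floor plate's upper face (bay x = -75 mm, z = 6 mm), axes as the bay's. The track runs from x = -140 mm (open entry end) to the gate at 0.
- gate (a point): Middle of the gate on the floor plate's upper face (bay x = 0, z = 6 mm), axes as the bay's. Two posts, tops 60 mm above the desk, at x = -8 to +4 mm, leave 54 mm free between them (y = +-27 mm).
- bay_end (a point): On the floor plate at the inner face of the end wall (bay x = 175 mm, z = 6 mm), axes as the bay's. The bay's walls: inner faces at y = +-40 mm, outer at +-45 mm, tops 46 mm above the desk. A case pushed against the end wall has its centre at x = 125 mm.
- flap (a joint): Spring flap in the gate: 0 = shut, 1.6 rad = wide open. Steel plate 49 wide, 3 thick, from 20 to 54 mm above the desk, on an upright hinge at y = +27 mm. Swings only into the bay; a weak spring (a few N on the case) shuts it within a second, once the case's rear end is over 52 mm past the gate (centre at x over 102 mm) and the pushing finger is out, e.g. lifted straight up.
- camera: A black camera, 50 x 110 x 86 mm high with a lens, 0.6 kg, standing on the desk. Origin: centre of its underside. Leave it alone.
There are look-alikes about, which are no part of the job. Leave any yellow look-alike of the case_slim alone.

How it is judged:
On the way, in this order (a step that is already met when the one before it is completed fails the run):
1. the slim case stands in the open track in front of the shut flap, flat on the track's floor, at rest and let go (x of case_slim in the frame of bay between -0.125 and -0.04 m and y of case_slim in the frame of bay between -0.012 and 0.012 m and z of case_slim in the frame of bay below 0.011 m and angle between the x axis of case_slim and the x axis of bay, either way round below 0.12 rad and angle between case_slim's own z axis and vertical below 0.12 rad and linear speed of case_slim below 0.02 m/s and contact force between case_slim and the fingers below 0.3 N and value of joint flap below 0.2 rad), for 0.2 s.
2. the case, sliding on the track, is halfway through the gate and holds the flap open (x of case_slim in the frame of bay between -0.03 and 0.04 m and y of case_slim in the frame of bay between -0.012 and 0.012 m and z of case_slim in the frame of bay below 0.011 m and angle between the x axis of case_slim and the x axis of bay, either way round below 0.12 rad and angle between case_slim's own z axis and vertical below 0.12 rad and value of joint flap above 0.6 rad), for 0.05 s.
At the end, for the whole second after the job is handed in: The slim case stands upright and straight between the guide rails inside the bay, its centre 98 to 130 mm beyond the gate, at rest and released, with the flap shut behind it (under 0.08 rad); the thicker case and the camera are within 20 mm of where they were (x of case_slim in the frame of bay between 0.098 and 0.13 m and y of case_slim in the frame of bay between -0.012 and 0.012 m and z of case_slim in the frame of bay below 0.011 m and angle between the x axis of case_slim and the x axis of bay, either way round below 0.12 rad and angle between case_slim's own z axis and vertical below 0.12 rad and value of joint flap below 0.08 rad and distance of each of case_wide, camera from where it was at the start of the episode below 0.02 m and linear speed of case_slim below 0.01 m/s and contact force between case_slim and the fingers below 0.3 N); the robot touches nothing.
It fails at once if the thicker case is moved more than 20 mm (distance of case_wide from where it was at the start of the episode above 0.02 m).
It fails at once if the camera is moved more than 20 mm (distance of camera from where it was at the start of the episode above 0.02 m).
It fails at once if the slim case is tipped more than 0.6 rad (angle between case_slim's own z axis and vertical above 0.6 rad).
It also fails if it takes over 53 s, if anything falls off the work surface, if the arm or the gripper's body presses on something with over 40 N, if the wrist force passes 120 N, or if a joint passes its speed limit or range.

### The arm

A 6-joint arm with a two-finger parallel gripper is mounted at the origin on the work surface. World frame = base frame: x ahead of the robot, y to its left, z up, the work surface at z = 0. Lengths are in m, angles in rad, forces in N, time in s.
With the tool pointing down it reaches from about 0.325 to 0.9 m from the base axis. Payload 3.5 kg.
Tool frame: the origin (TCP) lies between the finger pads; the fingertips stand 14 mm ahead of it and the grasp point (between the pads) lies 5 mm behind it (ctrl.tip_extent is the distance from the TCP to the fingertips, in m); y points along the fingers, z is the direction in which the jaws open and shut, and the axes are right-handed (so a half turn about y gives the same grasp; the last joint's range is limited). The gripper opens to 85 mm and grips with 20 to 120 N. Pads are 22 mm wide; open, the fingers measure 114 mm over their backs; the gripper's body (76 mm by 85 mm) begins 54 mm behind the grasp point. The pads swing forward as they close: fully open they stand 13 mm farther back than shut.
Start: joints at [1.18, 0.276, -0.026, 1.268, 0, 1.467], TCP at [0.177, 0.599, 0.245] pointing down, gripper open.
Joint ranges: [-3.12, 3.12], [-0.85, 1.88], [-1.08, 1.24], [-1.95, 2.15], [-1.57, 1.53], [-3.14, 3.14]. Speed limits (rad/s): [2.57, 2.57, 3.14, 3.14, 3.14, 3.14].

### API

Orientations are given as a unit quaternion [x, y, z, w].
In Python, from station import ctrl gives the robot as it stands.
- The arm moves only by the tool arm_command, never from a script. Its arguments are lists of equal length, an entry for each row: "translation": the shift along the world's x, y, z in units of 25 mm (1.0 is 25 mm), a list of three; "turn": the turn, a rotation vector about the world's x, y, z in units of 5 degrees (1.0 is 5 degrees), a list of three; "hand": the closure, from 0 (fully open) to 1 (shut). A call has 1 to 5 rows; each row is the pose to reach, as a shift and turn from the pose measured when the call began; what a row does not reach only later rows make up. A row lasts 1/8 s, in which the tool goes at most 62.5 mm and 10.7 degrees, less where a joint would pass 70% of its speed; a pose out of reach is approached as far as the arm can. A call with a gripper value outside its range is refused whole. The fingers move at their own pace and stop on an object; "newtons" is the grip in N (left out, the last holds). Time passes only in rows, so rows that repeat a pose let the fingers close. It gives the time, the measured TCP pose, the force and the opening at its end, in the units of the state.
- ctrl.read_state(): the state, without advancing time (a new reading comes with each control period).
- ctrl.snapshot(name): name is "side" or "top"; returns (picture, depth): 384x512x3 uint8, blue, green, red; 384x512 float32, m along the optical axis (not along the pixel's ray), 0 where there is no reading.
- ctrl.camera_info(name): a dict with "K" (3x3 intrinsics, pixels), "cam_to_world" (4x4, takes a point from camera to world coordinates). Camera axes: x right, y up, looking along -z (the intrinsics and any distortion apply to the point x, -y, -z); pixel columns grow to the right and rows downward; lengths in m; the calibration is good to about 2 mm. A picture is of the moment at which its call begins. camera_info takes no time and is no camera call.
- ctrl.finish_job(): hands the job in, once; it reports no verdict.
The state is a dict: "clock": time; "joint_pos": joint angles; "joint_vel": joint speeds; "joint_torque": joint torques, N m; "tcp_pos": TCP position; "ee_rot": TCP orientation; "wrist_force": force on the tool from outside, world axes, zero at the start; "ft_torque": the same for the moment, N m; "width": finger opening in m.
Only numpy, scipy, OpenCV 4.12 (cv2) and the standard library are available. Lean on these libraries where they do the work, as an engineer would, in place of code of your own. Each camera call takes 0.05 s, during which the arm holds its last target.

## Working session

There is one attempt and no reset: what is moved stays moved. The work goes in short steps, Python scripts to look and compute and a tool call to move; the robot and the scene stay as the last step left them, time stands still between calls to the robot, and variables do not carry over. Pictures are saved under pics/ and viewed, and the job is handed in when it is done.

Besides the shell and the picture viewer there is one more tool, called after "Request:" by a JSON object that holds its "op" and its "data". arm_command: Moves the arm, as the interface text tells. Its arguments: {"type":"object","properties":{"translation":{"type":"array","items":{"type":"array","items":{"type":"number"}}},"turn":{"type":"array","items":{"type":"array","items":{"type":"number"}}},"hand":{"type":"array","items":{"type":"number"}},"newtons":{"type":"number"}},"required":["translation","turn","hand"]}

```bash
mkdir -p pics; ls
cat > h.py <<'E'
import numpy as np, cv2
from station import ctrl
def snap(name,tag):
    im,d=ctrl.snapshot(name); cv2.imwrite(f'pics/{tag}.png',im); np.save(f'pics/{tag}.npy',d); return im,d
def crop(tag,c0,r0,c1,r1,s,out):
    im=cv2.imread(f'pics/{tag}.png')[r0:r1,c0:c1]; cv2.imwrite(f'pics/{out}.png',cv2.resize(im,None,fx=s,fy=s,interpolation=cv2.INTER_CUBIC))
def px(name,u,v,d):
    i=ctrl.camera_info(name);K=np.array(i['K']);T=np.array(i['cam_to_world'])
    p=np.array([(u-K[0,2])/K[0,0]*d,-(v-K[1,2])/K[1,1]*d,-d,1]);return (T@p)[:3]
def atz(name,u,v,z):
    a=px(name,u,v,1.);o=np.array(ctrl.camera_info(name)['cam_to_world'])[:3,3]
    return o+(a-o)*(z-o[2])/(a[2]-o[2])
E
python3 - <<'E'
from h import *
snap('top','t0');snap('side','s0')
print(ctrl.read_state()); print(ctrl.camera_info('top'));print(ctrl.camera_info('side'))
E
```

```text
pics
{'clock': 0.1, 'joint_pos': array([ 1.17962481e+00,  2.77109007e-01, -2.77632567e-02,  1.26800811e+00,
       -2.26058338e-05,  1.46740654e+00]), 'joint_vel': array([ 0.00041249, -0.00118558,  0.00376391, -0.00090673,  0.00024007,
        0.0013145 ]), 'joint_torque': array([ 9.60410362e-04, -4.46707428e+01,  2.96129000e+01,  8.44538037e-03,
       -4.90020909e-05,  1.54195317e-05]), 'tcp_pos': array([0.17713623, 0.59865347, 0.24422997]), 'ee_rot': array([ 0.70051521, -0.10156801,  0.1012228 , -0.69908248]), 'wrist_force': array([ 0.83864147, -0.00741725, -0.37026306]), 'ft_torque': array([ 0.02828228, -0.05502495, -0.00598694]), 'width': 0.08528315588074142}
{'K': array([[410.66097256,   0.        , 257.25337339],
       [  0.        , 410.66097256, 189.27290784],
       [  0.        ,   0.        ,   1.        ]]), 'cam_to_world': array([[-0.00844214,  0.98153568, -0.19109277,  0.32608852],
       [-0.99981001, -0.00492766,  0.0188592 , -0.02489575],
       [ 0.01756934,  0.19121567,  0.98139079,  0.92639839],
       [ 0.        ,  0.        ,  0.        ,  1.        ]])}
{'K': array([[415.21992701,   0.        , 262.14657353],
       [  0.        , 415.21992701, 186.32103268],
       [  0.        ,   0.        ,   1.        ]]), 'cam_to_world': array([[-0.72648398,  0.52430323, -0.44421521,  0.11953044],
       [-0.68693339, -0.53665098,  0.49002883,  0.37997043],
       [ 0.01853517,  0.66114435,  0.75002973,  0.67215217],
       [ 0.        ,  0.        ,  0.        ,  1.        ]])}
```

View pics/t0.png

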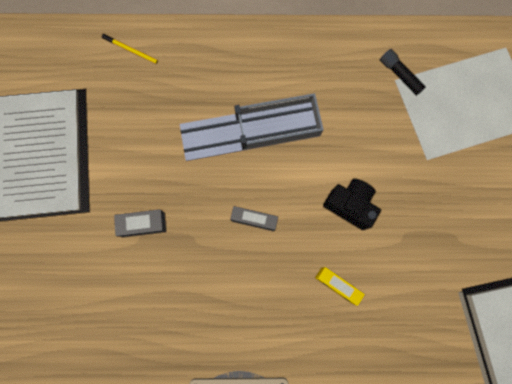

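View pics/s0.png

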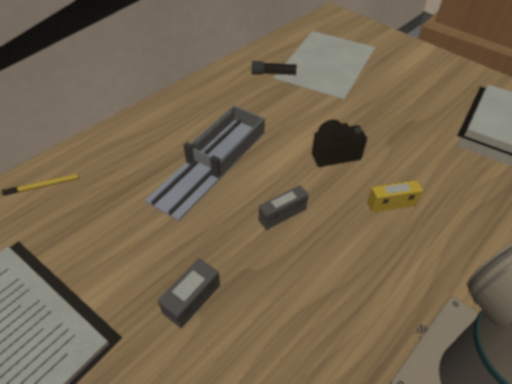

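Candidates in the top view: a grey case at (140,222) that looks thicker, a grey case at (254,218) that looks slimmer, and a yellow look-alike at (341,286). The grey one at (254,218) fits the description. I'll confirm it in a crop and measure.

Run:
```python
from h import *
a=cv2.imread('pics/t0.png')
A=cv2.resize(a[185:255,100:300],None,fx=4,fy=4,interpolation=cv2.INTER_CUBIC)
B=cv2.resize(a[85:170,170:335],None,fx=4.848,fy=4,interpolation=cv2.INTER_CUBIC)[:, :800]
B=cv2.resize(a[85:165,170:335],None,fx=4.84,fy=4,interpolation=cv2.INTER_CUBIC)
B=cv2.resize(B,(800,315))
cv2.imwrite('pics/c0.png',np.vstack([A,B]))
```

```text
(no output)
```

View pics/c0.png

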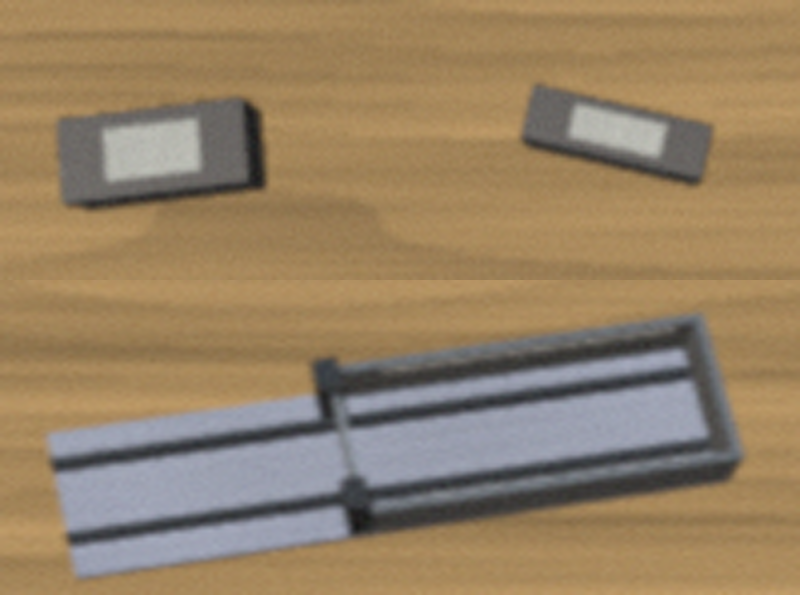

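Run:
```python
from h import *
d=np.load('pics/t0.npy')
i=ctrl.camera_info('top');K=i['K'];T=i['cam_to_world']
v,u=np.mgrid[:384,:512]
P=np.stack([(u-K[0,2])/K[0,0]*d,-(v-K[1,2])/K[1,1]*d,-d],-1)@T[:3,:3].T+T[:3,3]
print('desk z',np.median(P[300:330,100:300,2]))
def rect(r0,r1,c0,c1,lo,hi):
    S=P[r0:r1,c0:c1].reshape(-1,3);S=S[(S[:,2]>lo)&(S[:,2]<hi)]
    r=cv2.minAreaRect((S[:,:2]*1000).astype(np.float32)); print(len(S),r,np.median(S[:,2]),S[:,:2].mean(0))
rect(195,240,222,290,.044,.06)
rect(195,245,105,175,.044,.06)
rect(90,165,225,330,.036,.06)
def q(l,pts,z,f):
    for x,y in pts:
        uu,vv=f(x,y);print(l,round(uu,1),round(vv,1),atz('top',uu,vv,z).round(4))
q('case',[(537,87),(712,126),(701,178),(526,137)],.05,lambda x,y:(100+x/4-.375,185+y/4-.375))
g=lambda x,y:(170+(x+.5)*165/800-.5,85+(y-280+.5)*80/315-.5)
q('plate',[(48,436),(78,578)],.006,g)
q('rail',[(52,465),(70,540),(690,374),(707,446)],.014,g)
q('walltop',[(697,314),(742,458)],.046,g)
q('posts',[(314,360),(338,360),(344,478),(368,478)],.06,g)
```

```text
desk z 0.0008232937600389789
654 ((435.1559753417969, -34.503814697265625), (99.57905578613281, 30.45730209350586), 76.39960479736328) 0.051221119622911315 [ 0.43457748 -0.03441973]
1033 ((426.49700927734375, 212.84823608398438), (46.53146743774414, 100.30084228515625), 6.655230522155762) 0.050958456269134644 [0.42583268 0.21231772]
809 ((659.8601684570312, -91.6224594116211), (92.31116485595703, 188.42709350585938), 10.625072479248047) 0.046571319536450106 [ 0.66090088 -0.09861591]
case 233.9 206.4 [0.4594 0.009  0.05  ]
case 277.6 216.1 [ 0.4377 -0.085   0.05  ]
case 274.9 229.1 [ 0.4098 -0.0786  0.05  ]
case 231.1 218.9 [0.4324 0.0148 0.05  ]
plate 179.5 124.2 [0.6618 0.1387 0.006 ]
plate 185.7 160.3 [0.5742 0.1221 0.006 ]
rail 180.3 131.6 [0.6409 0.1349 0.014 ]
rail 184.0 150.7 [0.595  0.1251 0.014 ]
rail 311.9 108.5 [ 0.6973 -0.1731  0.014 ]
rail 315.4 126.8 [ 0.652  -0.1798  0.014 ]
walltop 313.4 93.3 [ 0.7213 -0.1725  0.046 ]
walltop 322.6 129.8 [ 0.6333 -0.1904  0.046 ]
posts 234.4 104.9 [0.6872 0.008  0.06  ]
posts 239.3 104.9 [ 0.6872 -0.003   0.06  ]
posts 240.6 134.9 [ 0.6171 -0.0057  0.06  ]
posts 245.5 134.9 [ 0.6171 -0.0167  0.06  ]
```

Run:
```python
from h import *
from scipy.spatial.transform import Rotation as R
s=ctrl.read_state();print(R.from_quat(s['ee_rot']).as_matrix().round(3),ctrl.tip_extent)
z=R.from_quat(s['ee_rot']).as_matrix()[:,2]
a=np.degrees(np.arctan2(z[1],z[0]));print('jaw ang',a)
dz=(-13.6-a+90)%180-90
print('turn',dz/5,'shift',(np.array([.4352,-.0345,.15])-s['tcp_pos'])/.025)
```

```text
[[ 0.959 -0.001  0.284]
 [-0.284 -0.002  0.959]
 [-0.    -1.    -0.002]] 0.014
jaw ang 73.51133424498758
turn -17.422266848997516 shift [ 10.32255087 -25.32613866  -3.76919865]
```

The slim case measures 99.6 x 30.5 mm, with its centre at (0.435, -0.0345) and its top at z = 0.051. The other case is 46.5 mm thick, so the choice is confirmed. The gate comes out at about (0.644, -0.007), with the push direction at -79.4°. I'll move above the slim case.

Request:
{"op": "arm_command", "data": {"translation": [[0.9,-2.2,0],[1.8,-4.4,0],[2.7,-6.6,0],[3.6,-8.8,0],[4.5,-11,0]], "turn": [[0,0,-1.6],[0,0,-3.2],[0,0,-4.8],[0,0,-6.4],[0,0,-8]], "hand": [0,0,0,0,0]}}

```text
clock: 0.72
tcp_pos: [0.2898, 0.3217, 0.2439]
ee_rot: [0.623, -0.336, 0.336, -0.622]
wrist_force: [2.0, 0.1, 0.9]
width: 0.0855
```

Request:
{"op": "arm_command", "data": {"translation": [[0.9,-2.2,0],[1.8,-4.4,0],[2.7,-6.6,0],[3.6,-8.8,0],[4.5,-11,0]], "turn": [[0,0,-1.6],[0,0,-3.2],[0,0,-4.8],[0,0,-6.4],[0,0,-8]], "hand": [0,0,0,0,0]}}

```text
clock: 1.35
tcp_pos: [0.4024, 0.0449, 0.2438]
ee_rot: [-0.469, 0.53, -0.529, 0.468]
wrist_force: [0.6, 1.0, 0.1]
width: 0.0853
```

```bash
cat >> h.py <<'E'
from scipy.spatial.transform import Rotation as R
def go(x,y,z,ang):
    s=ctrl.read_state();M=R.from_quat(s['ee_rot']).as_matrix()
    a=np.degrees(np.arctan2(M[1,2],M[0,2]));dz=(ang-a+90)%180-90
    tilt=np.cross(M[:,1],[0,0,-1])
    print('t',s['clock'],'tcp',s['tcp_pos'].round(4),'ang',a.round(2),'w',s['width'],'F',s['wrist_force'].round(1),'q6',s['joint_pos'][5].round(2))
    print('shift',((np.array([x,y,z])-s['tcp_pos'])/.025).round(2),'turn',(np.degrees(tilt)/5).round(2),round(dz/5,2))
E
python3 -c "
from h import *
go(.4352,-.0345,.12,-13.6)"
```

```text
t 1.35 tcp [0.4024 0.0449 0.2438] ang -6.99 w 0.085308152857226 F [0.6 1.  0.1] q6 1.64
shift [ 1.31 -3.18 -4.95] turn [-0.   -0.02 -0.  ] -1.32
```

Request:
{"op": "arm_command", "data": {"translation": [[0.65,-1.6,-1.2],[1.31,-3.18,-2.5],[1.31,-3.18,-4.5],[1.31,-3.18,-4.95],[1.31,-3.18,-4.95]], "turn": [[0,0,-0.7],[0,0,-1.32],[0,0,-1.32],[0,0,-1.32],[0,0,-1.32]], "hand": [0,0,0,0,0]}}

```text
clock: 1.98
tcp_pos: [0.4343, -0.0341, 0.1197]
ee_rot: [-0.438, 0.557, -0.554, 0.437]
wrist_force: [-1.1, 0.5, 0.9]
width: 0.0855
```

```bash
python3 -c "
from h import *
snap('side','s1');crop('s1',190,100,390,260,4,'s1c')
go(.4352,-.0345,.037,-13.6)"
```

```text
t 2.025 tcp [ 0.4356 -0.0343  0.1209] ang -13.54 w 0.08519152339833175 F [ 0.7 -0.1  0.6] q6 1.58
shift [-0.01 -0.01 -3.35] turn [-0.01 -0.01 -0.  ] -0.01
```

View pics/s1c.png

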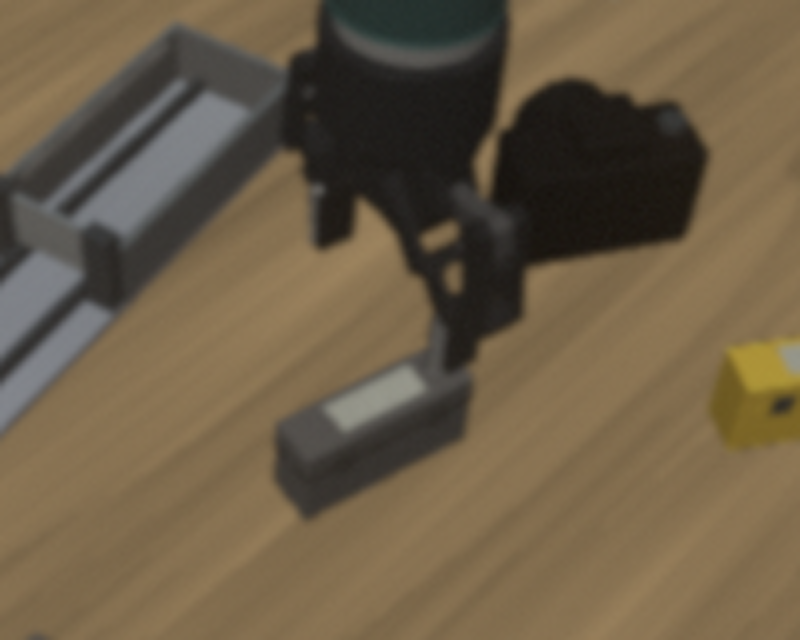

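The open fingers straddle the grey slim case (crop 370,420), and the camera is well clear. Descending and gripping.

Request:
{"op": "arm_command", "data": {"translation": [[0,0,-1],[0,0,-2],[0,0,-2.8],[0,0,-3.35],[0,0,-3.35]], "turn": [[0,0,0],[0,0,0],[0,0,0],[0,0,0],[0,0,0]], "hand": [0,0,0,0,0]}}

```text
clock: 2.65
tcp_pos: [0.4359, -0.034, 0.0375]
ee_rot: [-0.438, 0.556, -0.555, 0.438]
wrist_force: [0.8, 0.4, -0.0]
width: 0.0856
```

Request:
{"op": "arm_command", "data": {"translation": [[0,0,0],[0,0,0],[0,0,0],[0,0,0],[0,0,0]], "turn": [[0,0,0],[0,0,0],[0,0,0],[0,0,0],[0,0,0]], "hand": [0.4,0.6,0.8,1,1], "newtons": 40}}

```text
clock: 3.28
tcp_pos: [0.4365, -0.0342, 0.0381]
ee_rot: [0.438, -0.555, 0.555, -0.438]
wrist_force: [-0.5, 0.2, 5.4]
width: 0.0293
```

Request:
{"op": "arm_command", "data": {"translation": [[0,0,0],[0,0,0],[0,0,0],[0,0,0],[0,0,0]], "turn": [[0,0,0],[0,0,0],[0,0,0],[0,0,0],[0,0,0]], "hand": [1,1,1,1,1]}}

```text
clock: 3.9
tcp_pos: [0.4365, -0.0342, 0.0381]
ee_rot: [0.438, -0.555, 0.555, -0.438]
wrist_force: [-0.4, 0.1, 2.3]
width: 0.0296
```

The case is held at an opening of 29.5 mm. Lift it.

Request:
{"op": "arm_command", "data": {"translation": [[0,0,0.5],[0,0,1.2],[0,0,2],[0,0,2.8],[0,0,3.2]], "turn": [[0,0,0],[0,0,0],[0,0,0],[0,0,0],[0,0,0]], "hand": [1,1,1,1,1]}}

```text
clock: 4.53
tcp_pos: [0.4369, -0.0343, 0.1193]
ee_rot: [0.437, -0.555, 0.556, -0.438]
wrist_force: [0.0, 0.3, -1.6]
width: 0.0293
```

```bash
python3 -c "
from h import *
go(.6294,.0715,.1,10.6)"
```

```text
t 4.525 tcp [ 0.4369 -0.0343  0.1193] ang -13.5 w 0.029312798430826414 F [ 0.   0.3 -1.6] q6 1.58
shift [ 7.7   4.23 -0.77] turn [0.   0.02 0.  ] 4.82
```

Request:
{"op": "arm_command", "data": {"translation": [[1.2,1.4,0.2],[2.8,2.6,0.2],[4.5,3.5,0.2],[6,4.1,0.2],[7.2,4.23,0.2]], "turn": [[0,0,1],[0,0,2],[0,0,3],[0,0,4],[0,0,4.82]], "hand": [1,1,1,1,1]}}

```text
clock: 5.15
tcp_pos: [0.6179, 0.0727, 0.1237]
ee_rot: [-0.545, 0.45, -0.451, 0.545]
wrist_force: [-0.3, -0.4, -1.6]
width: 0.0292
```

```bash
python3 -c "
from h import *
go(.6294,.0715,.07,10.6)"
```

```text
t 5.15 tcp [0.6179 0.0727 0.1237] ang 10.84 w 0.029219748242744575 F [-0.3 -0.4 -1.6] q6 1.39
shift [ 0.46 -0.05 -2.15] turn [-0.01  0.01  0.  ] -0.05
```

Request:
{"op": "arm_command", "data": {"translation": [[0.25,-0.03,-0.5],[0.46,-0.05,-1.3],[0.46,-0.05,-2.2],[0.46,-0.05,-2.4],[0.46,-0.05,-2.4]], "turn": [[0,0,0],[0,0,0],[0,0,0],[0,0,0],[0,0,0]], "hand": [1,1,1,1,1]}}

```text
clock: 5.78
tcp_pos: [0.6277, 0.0712, 0.0626]
ee_rot: [0.545, -0.451, 0.45, -0.545]
wrist_force: [-0.6, 0.3, -1.7]
width: 0.0296
```

```bash
python3 -c "
from h import *
snap('side','s2');snap('top','t2');crop('s2',130,90,290,220,5,'s2c');crop('t2',160,80,340,180,4.4,'t2c')
go(.6294,.0715,.0445,10.6)"
```

```text
t 5.875 tcp [0.6295 0.0713 0.0643] ang 10.81 w 0.029627144100601268 F [-0.6 -0.3 -0.4] q6 1.39
shift [-0.    0.01 -0.79] turn [-0.01  0.02  0.  ] -0.04
```

View pics/s2c.png

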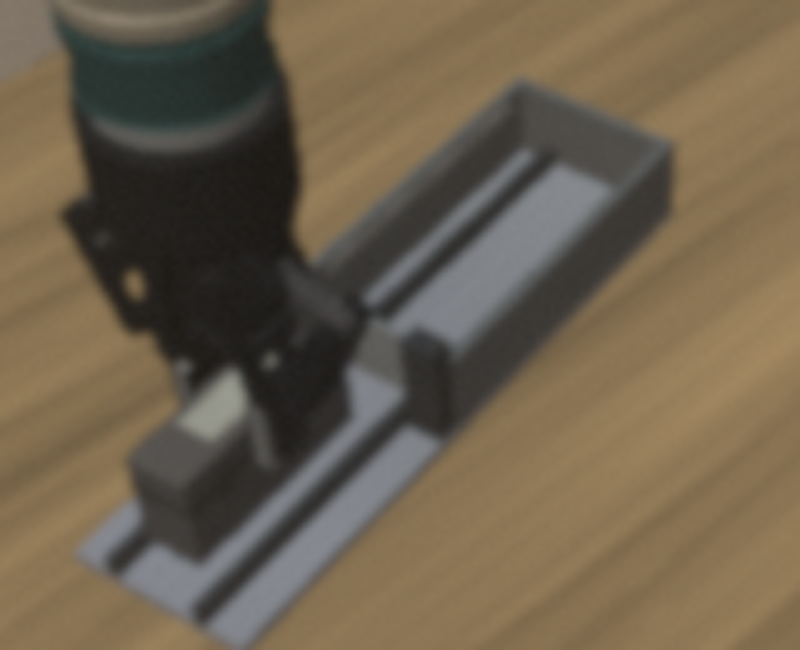

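View pics/t2c.png

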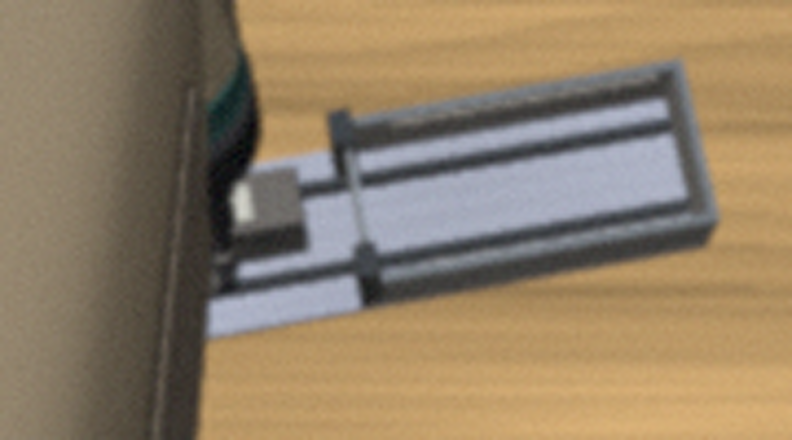

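Run:
```python
from h import *
o=np.array([.644,-.0071]);a=np.radians(-79.4);b=np.array([np.cos(a),np.sin(a)]);n=np.array([-b[1],b[0]])
def bay(c,u,v,z,l):
    p=atz(c,u,v,z)[:2]-o;print(l,'bay x %.1f y %.1f'%(p@b*1000,p@n*1000))
S=lambda x,y:(130+(x+.5)/5-.5,90+(y+.5)/5-.5)
Tt=lambda x,y:(160+(x+.5)/4.4-.5,80+(y+.5)/4.4-.5)
bay('side',*S(195,561),.026,'case near R bottom')
bay('side',*S(182,484),.076,'case near R top')
bay('side',*S(131,460),.076,'case near L top')
bay('side',*S(200,622),.006,'rail R end lower')
bay('side',*S(196,605),.016,'rail R end top')
bay('side',*S(238,648),.006,'plate R corner (-45)')
bay('side',*S(78,551),.006,'plate L corner (45)')
bay('top',*Tt(298,166),.076,'case front L top')
bay('top',*Tt(304,220),.076,'case front R top')
bay('top',*Tt(300,188),.016,'L rail')
bay('top',*Tt(206,336),.006,'plate R edge')
```

```text
case near R bottom bay x -130.1 y -12.7
case near R top bay x -131.0 y -16.8
case near L top bay x -132.5 y 7.6
rail R end lower bay x -142.2 y -22.0
rail R end top bay x -141.7 y -21.4
plate R corner (-45) bay x -143.8 y -43.2
plate L corner (45) bay x -141.9 y 44.3
case front L top bay x -27.8 y 13.2
case front R top bay x -29.9 y -14.9
L rail bay x -28.0 y 24.1
plate R edge bay x -91.1 y -43.6
```

Both views agree: the case is centred within about 1–2 mm of the track axis and spans x ≈ -130 to -28. Lower it onto the floor.

Request:
{"op": "arm_command", "data": {"translation": [[0,0,-0.3],[0,0,-0.55],[0,0,-0.7],[0,0,-0.8],[0,0,-0.8]], "turn": [[0,0,0],[0,0,0],[0,0,0],[0,0,0],[0,0,0]], "hand": [1,1,1,1,1]}}

```text
clock: 6.5
tcp_pos: [0.6296, 0.0713, 0.0443]
ee_rot: [-0.544, 0.45, -0.451, 0.545]
wrist_force: [0.2, 0.1, -1.1]
width: 0.0294
```

Request:
{"op": "arm_command", "data": {"translation": [[0,0,0],[0,0,0]], "turn": [[0,0,0],[0,0,0]], "hand": [1,1]}}

```text
clock: 6.75
tcp_pos: [0.6296, 0.0713, 0.0443]
ee_rot: [-0.544, 0.45, -0.451, 0.546]
wrist_force: [0.2, -0.2, -2.3]
width: 0.0294
```

Request:
{"op": "arm_command", "data": {"translation": [[0,0,-0.03],[0,0,-0.03],[0,0,-0.03],[0,0,-0.03],[0,0,-0.03]], "turn": [[0,0,0],[0,0,0],[0,0,0],[0,0,0],[0,0,0]], "hand": [1,0.6,0.4,0,0]}}

```text
clock: 7.38
tcp_pos: [0.6297, 0.0713, 0.0435]
ee_rot: [-0.544, 0.45, -0.451, 0.546]
wrist_force: [0.1, 0.1, -0.3]
width: 0.0841
```

Request:
{"op": "arm_command", "data": {"translation": [[0,0,0],[0,0,0.5],[0,0,1.5],[0,0,2.8],[0,0,4]], "turn": [[0,0,0],[0,0,0],[0,0,0],[0,0,0],[0,0,0]], "hand": [0,0,0,0,0]}}

```text
clock: 8.0
tcp_pos: [0.63, 0.0713, 0.1456]
ee_rot: [-0.544, 0.45, -0.451, 0.546]
wrist_force: [0.1, 0.2, 0.3]
width: 0.0856
```

```bash
python3 -c "
from h import *
snap('side','s3');crop('s3',130,90,290,220,5,'s3c')
go(.6118,.1648,.144,10.6)"
```

```text
t 8.05 tcp [0.6329 0.0714 0.1504] ang 10.82 w 0.08539659209764373 F [ 0.3 -0.2  3.1] q6 1.39
shift [-0.84  3.74 -0.26] turn [-0.01  0.12  0.  ] -0.04
```

View pics/s3c.png

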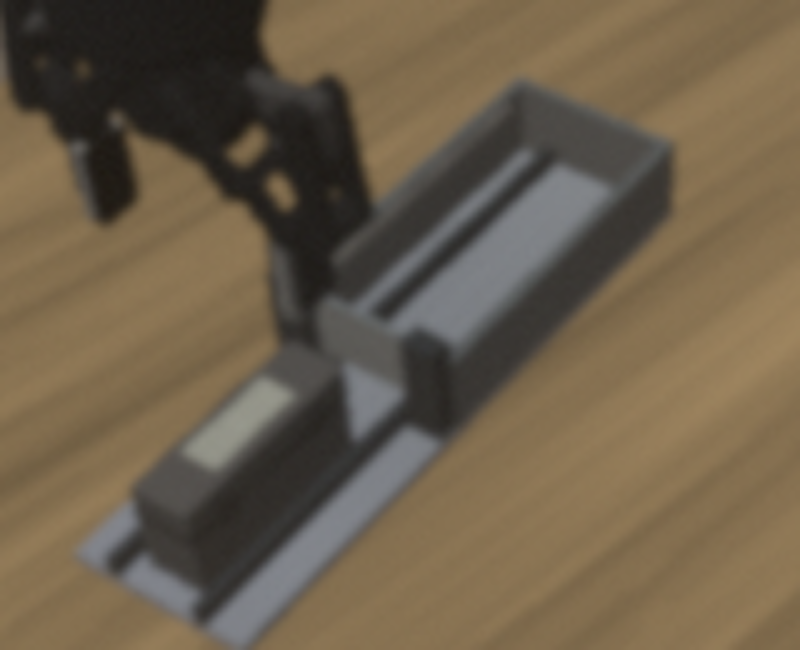

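The slim case stands upright between the rails (crop 135–340, 345–585), and the flap is shut. Next I go behind it with closed fingers.

Request:
{"op": "arm_command", "data": {"translation": [[-0.15,0.8,0],[-0.3,1.8,0],[-0.5,2.8,0],[-0.75,3.3,0],[-0.75,3.3,0]], "turn": [[0,0,0],[0,0,0],[0,0,0],[0,0,0],[0,0,0]], "hand": [0.5,1,1,1,1], "newtons": 20}}

```text
clock: 8.68
tcp_pos: [0.6129, 0.155, 0.1498]
ee_rot: [-0.543, 0.448, -0.452, 0.548]
wrist_force: [0.9, -0.8, -0.2]
width: 0.0002
```

```bash
python3 -c "
from h import *
go(.6141,.1531,.036,10.6)"
```

```text
t 8.675 tcp [0.6129 0.155  0.1498] ang 10.93 w 0.00015299176124561768 F [ 0.9 -0.8 -0.2] q6 1.53
shift [ 0.05 -0.08 -4.55] turn [-0.   0.1  0. ] -0.07
```

Request:
{"op": "arm_command", "data": {"translation": [[0.05,0,-1.4],[0.05,0,-2.8],[0.05,0,-4],[0.05,0,-4.55],[0.05,0,-4.55]], "turn": [[0,0.1,-0.07],[0,0.1,-0.07],[0,0.1,-0.07],[0,0.1,-0.07],[0,0.1,-0.07]], "hand": [1,1,1,1,1]}}

```text
clock: 9.3
tcp_pos: [0.6134, 0.1544, 0.0351]
ee_rot: [0.544, -0.452, 0.451, -0.543]
wrist_force: [0.6, 0.1, -1.1]
width: 0.0004
```

```bash
python3 -c "
from h import *
snap('side','s4');crop('s4',130,90,290,220,5,'s4c')
o=np.array([.644,-.0071]);a=np.radians(-79.4);b=np.array([np.cos(a),np.sin(a)]);n=np.array([-b[1],b[0]])
p=ctrl.read_state()['tcp_pos'][:2]-o;print(p@b,p@n)
for x in(-.1,-.02,.03,.053): print(x,*go(*(o+x*b),.036,10.6) or '')"
```

```text
-0.16443750947689217 0.0007826725791518367
t 9.35 tcp [0.6145 0.1547 0.0363] ang 10.55 w 2.3870398611038008e-06 F [ 1.1  0.6 -0.1] q6 1.53
shift [ 0.44 -2.54 -0.01] turn [-0.    0.01  0.  ] 0.01
-0.1
t 9.35 tcp [0.6145 0.1547 0.0363] ang 10.55 w 2.3870398611038008e-06 F [ 1.1  0.6 -0.1] q6 1.53
shift [ 1.03 -5.68 -0.01] turn [-0.    0.01  0.  ] 0.01
-0.02
t 9.35 tcp [0.6145 0.1547 0.0363] ang 10.55 w 2.3870398611038008e-06 F [ 1.1  0.6 -0.1] q6 1.53
shift [ 1.4  -7.65 -0.01] turn [-0.    0.01  0.  ] 0.01
0.03
t 9.35 tcp [0.6145 0.1547 0.0363] ang 10.55 w 2.3870398611038008e-06 F [ 1.1  0.6 -0.1] q6 1.53
shift [ 1.57 -8.55 -0.01] turn [-0.    0.01  0.  ] 0.01
0.053
```

View pics/s4c.png

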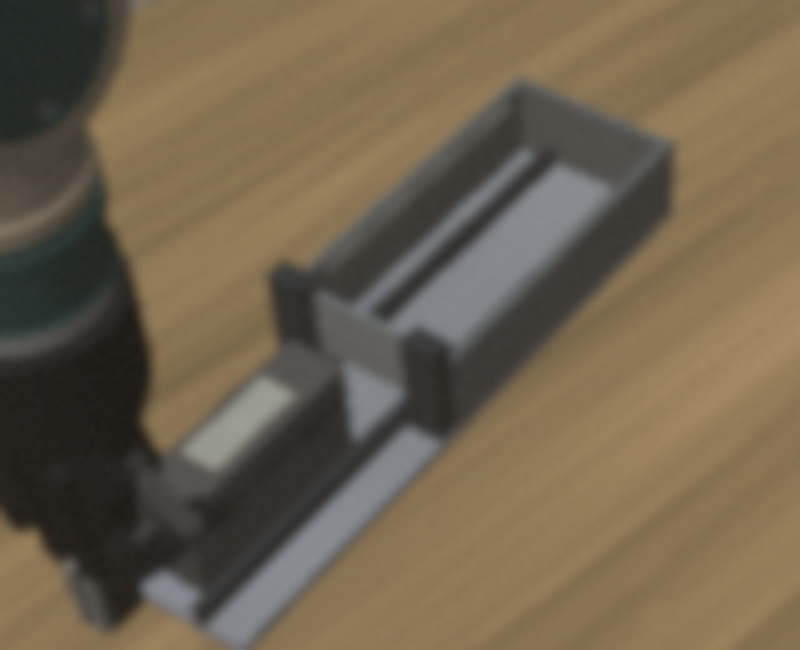

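The fingers are behind the case on the track axis. Pushing.

Request:
{"op": "arm_command", "data": {"translation": [[0.07,-0.5,0],[0.16,-1.0,0],[0.25,-1.5,0],[0.34,-2.0,0],[0.44,-2.5,0]], "turn": [[0,0,0],[0,0,0],[0,0,0],[0,0,0],[0,0,0]], "hand": [1,1,1,1,1]}}

```text
clock: 9.98
tcp_pos: [0.6256, 0.093, 0.037]
ee_rot: [-0.543, 0.453, -0.451, 0.546]
wrist_force: [-0.2, 5.6, 3.6]
width: 0.0001
```

```bash
cat >> h.py <<'E'
def bayp():
    o=np.array([.644,-.0071]);a=np.radians(-79.4);b=np.array([np.cos(a),np.sin(a)]);n=np.array([-b[1],b[0]])
    p=ctrl.read_state()['tcp_pos'][:2]-o;print('bay tcp',(p@b).round(4),(p@n).round(4))
    go(*(o+.053*b),.036,10.6)
E
python3 -c "
from h import *
snap('side','s5');crop('s5',130,90,290,220,5,'s5c');bayp()"
```

```text
bay tcp -0.0998 0.0005
t 10.025 tcp [0.6261 0.0911 0.0369] ang 10.51 w 0.0001270660289228224 F [-1.7  3.2  4. ] q6 1.43
shift [ 1.1  -6.01 -0.04] turn [-0.02  0.02  0.  ] 0.02
```

View pics/s5c.png

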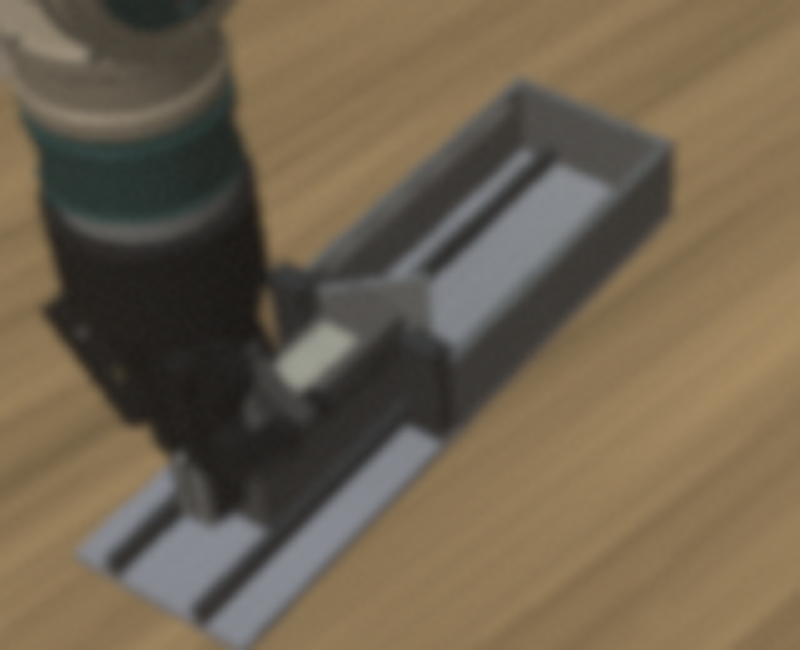

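The flap is opening and the case is sliding straight. Continuing.

Request:
{"op": "arm_command", "data": {"translation": [[0.09,-0.5,0],[0.18,-1.0,0],[0.27,-1.5,0],[0.36,-2.0,0],[0.46,-2.5,0]], "turn": [[0,0,0],[0,0,0],[0,0,0],[0,0,0],[0,0,0]], "hand": [1,1,1,1,1]}}

```text
clock: 10.65
tcp_pos: [0.6377, 0.0276, 0.0369]
ee_rot: [-0.543, 0.452, -0.452, 0.544]
wrist_force: [-0.6, 2.5, 1.8]
width: 0.0003
```

```bash
python3 -c "
from h import *
snap('side','s6');snap('top','t6');crop('s6',130,90,290,220,5,'s6c');crop('t6',160,80,340,180,4.4,'t6c');bayp()"
```

```text
bay tcp -0.034 0.0003
t 10.75 tcp [0.638  0.0264 0.0368] ang 10.4 w 0.00032981152785265753 F [ 0.1 -0.1  0.3] q6 1.33
shift [ 0.63 -3.42 -0.03] turn [0.   0.02 0.  ] 0.04
```

View pics/s6c.png

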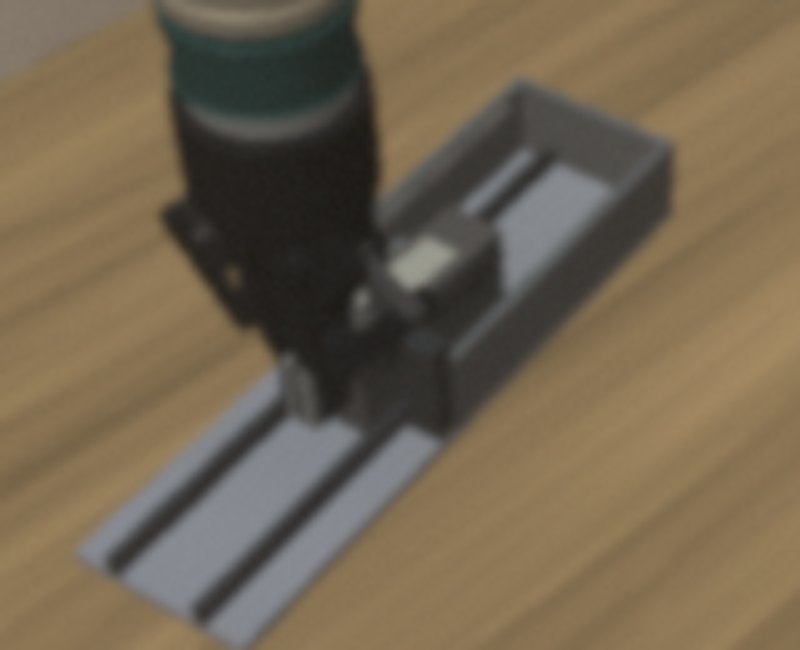

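View pics/t6c.png

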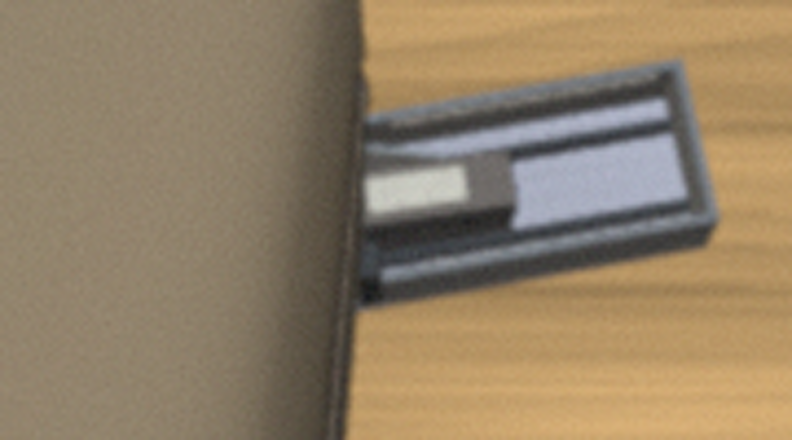

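```bash
cat >> h.py <<'E'
def bayxy(c,u,v,z,l):
    o=np.array([.644,-.0071]);a=np.radians(-79.4);b=np.array([np.cos(a),np.sin(a)]);n=np.array([-b[1],b[0]])
    p=atz(c,u,v,z)[:2]-o;print(l,'bay x %.1f y %.1f'%(p@b*1000,p@n*1000))
S=lambda x,y:(130+(x+.5)/5-.5,90+(y+.5)/5-.5)
Tt=lambda x,y:(160+(x+.5)/4.4-.5,80+(y+.5)/4.4-.5)
E
python3 - <<'E'
from h import *
bayxy('top',*Tt(508,151),.056,'front L')
bayxy('top',*Tt(515,209),.056,'front R')
bayxy('side',*S(497,232),.056,'front R side')
E
```

```text
front L bay x 78.9 y 9.1
front R bay x 76.2 y -22.0
front R side bay x 69.8 y -18.4
```

The case centre is at x ≈ 26 with the flap held open, and the case rests against the right rail, as expected. Continue to a centre of about 113.

Request:
{"op": "arm_command", "data": {"translation": [[0.09,-0.5,0],[0.18,-1.0,0],[0.27,-1.5,0],[0.36,-2.0,0],[0.46,-2.5,0]], "turn": [[0,0,0],[0,0,0],[0,0,0],[0,0,0],[0,0,0]], "hand": [1,1,1,1,1]}}

```text
clock: 11.38
tcp_pos: [0.6494, -0.0371, 0.0366]
ee_rot: [-0.543, 0.452, -0.453, 0.543]
wrist_force: [-0.8, 0.1, 0.7]
width: 0.0003
```

```bash
python3 -c "
from h import *
bayp()"
```

```text
bay tcp 0.0305 -0.0002
t 11.375 tcp [ 0.6494 -0.0371  0.0366] ang 10.39 w 0.00027474617586657925 F [-0.8  0.1  0.7] q6 1.23
shift [ 0.17 -0.88 -0.03] turn [0.   0.01 0.  ] 0.04
```

Request:
{"op": "arm_command", "data": {"translation": [[0.05,-0.3,0],[0.1,-0.6,0],[0.17,-0.9,0],[0.17,-0.94,0],[0.17,-0.94,0]], "turn": [[0,0,0],[0,0,0],[0,0,0],[0,0,0],[0,0,0]], "hand": [1,1,1,1,1]}}

```text
clock: 12.0
tcp_pos: [0.6536, -0.0612, 0.0366]
ee_rot: [0.543, -0.452, 0.453, -0.543]
wrist_force: [-1.6, -0.0, 0.3]
width: 0.0003
```

```bash
python3 -c "
from h import *
snap('side','s7');snap('top','t7');crop('s7',130,90,290,220,5,'s7c');crop('t7',160,80,340,180,4.4,'t7c');bayp()"
```

```text
bay tcp 0.0548 -0.0006
t 12.1 tcp [ 0.6535 -0.0611  0.0366] ang 10.38 w 1.77186576200703e-05 F [-1.7 -1.2  1.1] q6 1.2
shift [ 0.01  0.08 -0.03] turn [0.02 0.01 0.  ] 0.04
```

View pics/s7c.png

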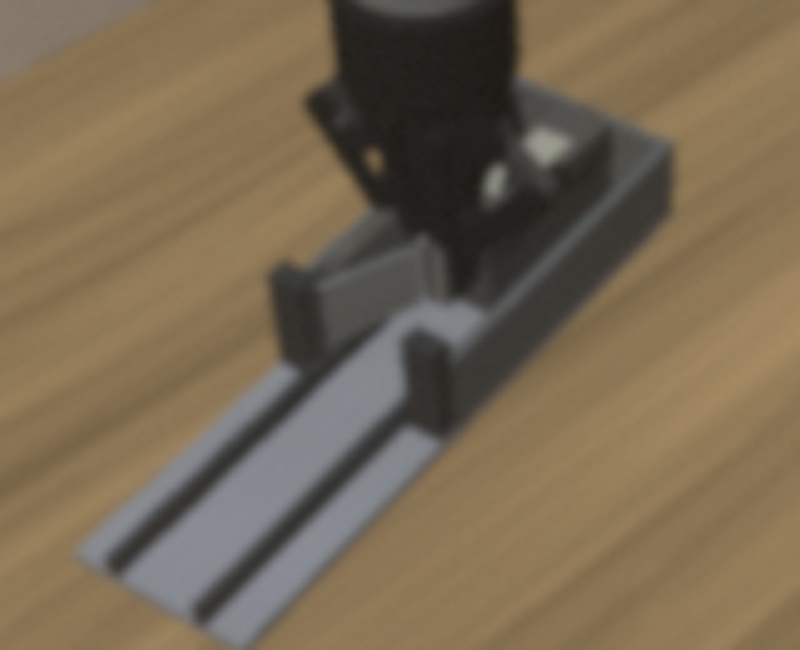

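View pics/t7c.png

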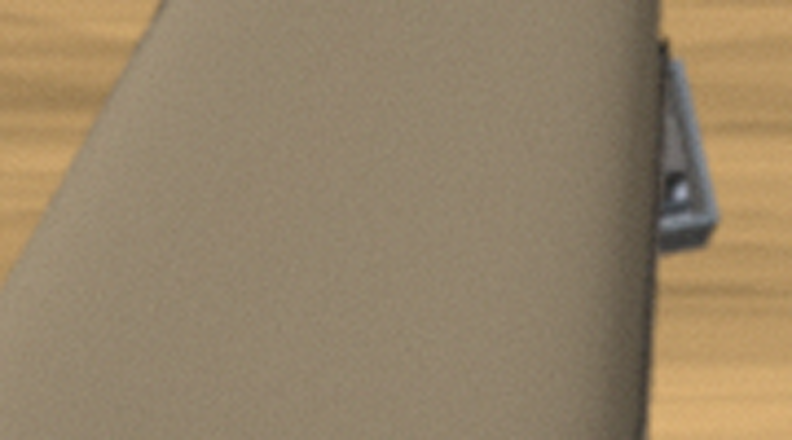

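The flap rests on the finger and the case is well inside. Back off 2 mm to break contact, then lift straight up.

Request:
{"op": "arm_command", "data": {"translation": [[-0.01,0.08,0],[-0.01,0.08,0.3],[-0.01,0.08,1],[-0.01,0.08,2],[-0.01,0.08,3]], "turn": [[0,0,0],[0,0,0],[0,0,0],[0,0,0],[0,0,0]], "hand": [1,1,1,1,1]}}

```text
clock: 12.72
tcp_pos: [0.6545, -0.059, 0.1142]
ee_rot: [-0.543, 0.451, -0.454, 0.544]
wrist_force: [0.1, -0.5, 0.8]
width: 0.0
```

Request:
{"op": "arm_command", "data": {"translation": [[0,0,1],[-1,0.3,2],[-3,0.8,3],[-5,1.4,3],[-7,2,3]], "turn": [[0,0,0],[0,0,0],[0,0,0],[0,0,0],[0,0,0]], "hand": [1,1,1,1,1]}}

```text
clock: 13.35
tcp_pos: [0.4795, -0.0086, 0.1917]
ee_rot: [-0.542, 0.45, -0.455, 0.545]
wrist_force: [0.0, 0.5, -0.6]
width: -0.0001
```

Request:
{"op": "arm_command", "data": {"translation": [[-0.5,1.5,0],[-1,3.5,0],[-1,5,0],[-1,6,0],[-1,6,0]], "turn": [[0,0,0],[0,0,0],[0,0,0],[0,0,0],[0,0,0]], "hand": [1,1,1,1,1]}}

```text
clock: 13.98
tcp_pos: [0.4554, 0.143, 0.1935]
ee_rot: [-0.541, 0.448, -0.455, 0.546]
wrist_force: [0.7, -0.3, -0.2]
width: 0.0001
```

```bash
python3 -c "
from h import *
snap('side','s8');snap('top','t8');crop('s8',130,90,290,220,5,'s8c');crop('t8',160,80,340,180,4.4,'t8c');print(ctrl.read_state()['clock'],ctrl.read_state()['wrist_force'])"
```

```text
14.075 [-0.37267283  0.39200594 -0.41989797]
```

View pics/s8c.png

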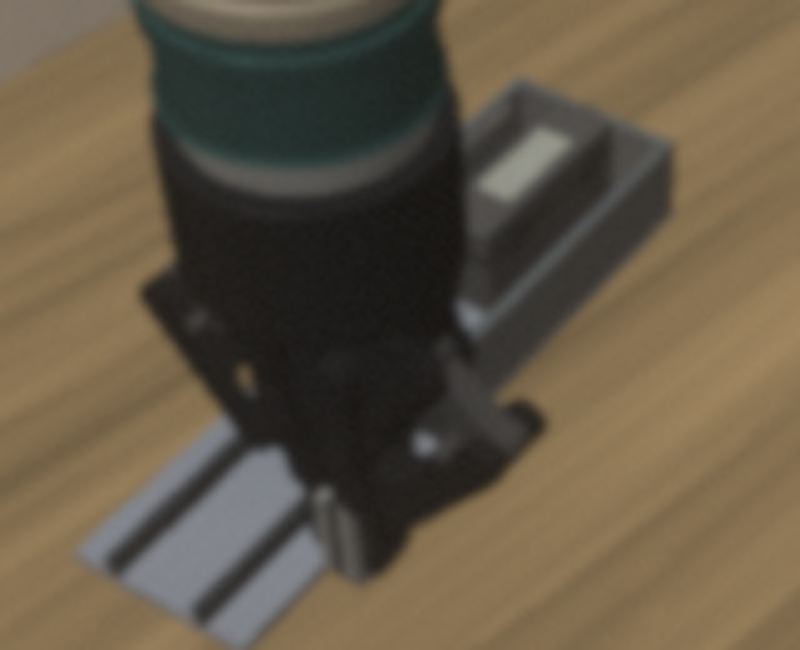

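View pics/t8.png

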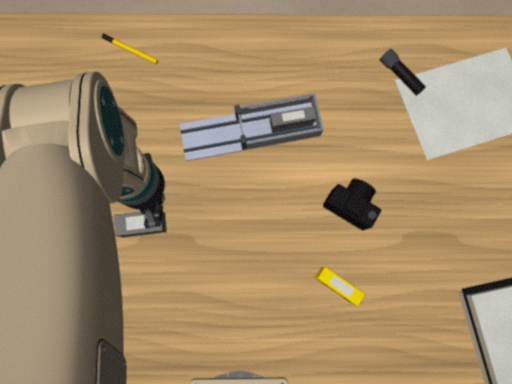

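View pics/t8c.png

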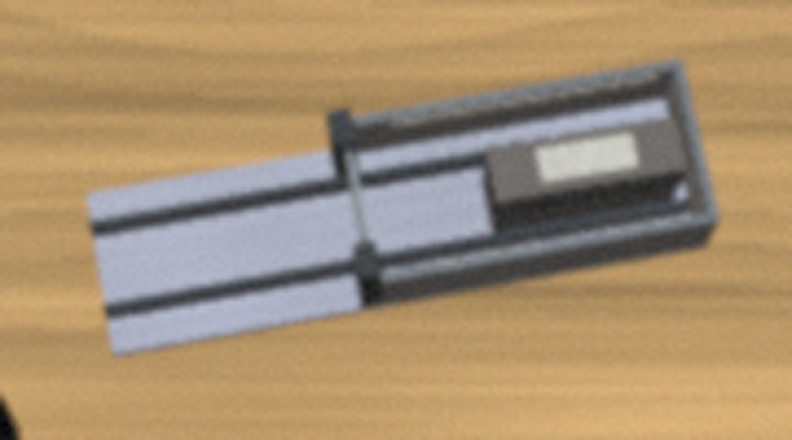

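Run:
```python
from h import *
for l,p in dict(rL=(488,152),rR=(495,200),fL=(680,121),fR=(687,173)).items(): bayxy('top',*Tt(*p),.056,l)
bayxy('side',*S(609,128),.056,'fR side')
d0=cv2.imread('pics/t0.png').astype(int);d8=cv2.imread('pics/t8.png').astype(int)
D=abs(d0-d8).max(2);print('camera diff',D[170:235,315:390].max(),'flap',D[105:150,225:255].max())
```

```text
rL bay x 68.8 y 10.4
rR bay x 67.2 y -15.4
fL bay x 168.8 y 8.6
fR bay x 166.2 y -19.5
fR side bay x 157.6 y -19.3
camera diff 30 flap 26
```

The case centre is at x ≈ 115 and straight, the flap is shut, and the camera image is unchanged apart from noise. Handing in.

```bash
python3 -c "
from station import ctrl
print(ctrl.finish_job())"
```

```text
the job is handed in; nothing more can be done
None
```

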